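# Raise the camera post to its second stop and hold it

## Task

The telescopic camera post clamped to the shop counter is pushed right down and locked. Squeeze in the red release button on the side of its head and, keeping hold of the head, pull it straight up past the first stop to the second stop, so that both tubes are fully out. A spring draws the post back down, so finish while still holding it up there for a colleague to lock the collars, and leave the camera, tins and chocolates on the counter where they are.

Things in the scene. Friction and masses are not known exactly. Their poses are not given: they have to be found in the camera images.
- post: Fixed telescopic camera post: round dark foot 110 mm across, 12 mm high; black outer tube 34 mm across, rubber collar 42 mm across up to 110 mm height. Origin: centre of the foot's underside, on the counter; z up; x points from the post's axis to the side where the red button sits. Immovable; carries the sections and head.
- head_grip (a point): Centre of the grey head block on the post's axis, at button height: 150 mm above the counter when down, 280 mm at the second stop. Block 30 x 30 mm (faces square to the post's x, y), from 26 mm below to 24 mm above this point; on it a plate 26 x 26 x 8 mm and brass stud, top 38 mm above this point. Beneath it the post is at most 42 mm across down to the foot.
- button_face (a point): Centre of the outer face of the round red button, 18 mm across, on the block's +x face: 7 mm proud of it, 2 mm when pressed. To press and hold at once, close one finger on the button and the other on the opposite plain face (37 mm apart before pressing, 32 mm pressed). It springs out when let go.
- release (a joint): Red button: 0 out, 0.005 m fully pressed in. Its spring takes 3 N to start and 6 N when fully in. Pressed more than 0.0035 m it frees the post; unpressed, with the post fully down, a catch inside locks the post.
- head (a joint): Upper section (steel rod and head): 0 pushed in, 0.065 m fully out of the aluminium sleeve; slides vertically. It comes out first, needing about 3 to 5 N; its end is the first stop.
- sleeve (a joint): Lower section (aluminium sleeve 27 mm across, black ring on top): 0 in, 0.065 m fully out of the outer tube. It follows after the first stop when pulled harder, 8 to 10 N in all; its end is the second stop, firm, 130 mm above the start. Let go, springs draw both sections down again.
- camera: Bystander: loose black compact camera 36 x 105 x 62 mm standing on its base, grey lens to its -x; origin centre of underside.
- pralines: Bystander: loose open brown box 110 x 140 x 28 mm of foil-wrapped chocolates; origin centre of underside.
- tin: Bystander: loose flat blue chocolate tin 85 x 120 x 34 mm with a gold band; origin centre of underside.
- house: Bystander: loose red house-shaped tin 60 x 80 mm, about 105 mm high to its blue ridge; origin centre of underside.
Not all that is in view belongs to the job. Of the things like the post, leave any that is blue or orange; of the rest the smaller one is meant.

How it is judged:
By the outcome, as a careful person would: the job done as asked, in the order asked, and still so for the second after the job is handed in, while the arm keeps its last pose, push and grip.
It also fails if it takes over 35 s, if anything falls off the work surface, if the arm or the gripper's body presses on something with over 40 N, if the wrist force passes 120 N, or if a joint passes its speed limit or range.

## Robot

A 7-joint arm with a two-finger parallel gripper is mounted at the origin on the work surface. World frame = base frame: x ahead of the robot, y to its left, z up, the work surface at z = 0. Lengths are in m, angles in rad, forces in N, time in s.
With the tool pointing down it reaches from about 0.35 to 0.9 m from the base axis. Payload 8.1 kg.
Tool frame: the origin (TCP) lies at the very end of the fingers, on their centre line; the grasp point (between the pads) lies 19 mm behind it (grasp_offset is the distance from the TCP to the grasp point, in m); z points along the fingers, y is the line along which they close (so a half turn about z gives the same grasp; the last joint's range is limited). The gripper opens to 92 mm and grips with 3 to 60 N. Pads are 19 mm wide; open, the fingers measure 130 mm over their backs; the gripper's body (75 mm by 190 mm) begins 47 mm behind the grasp point.
Start: joints at [-1.234, 0.434, 0.025, 1.573, -0.012, 1.134, -0.075], TCP at [0.266, 0.566, 0.227] pointing down, gripper open.
Joint ranges: [-2.62, 2.62], [-0.44, 2.09], [-1.27, 1.32], [0.08, 2.57], [-1.32, 4.46], [0.12, 2], [-2.74, 2.74]. Speed limits (rad/s): [2.22, 2.22, 3.01, 3.01, 3.14, 3.14, 3.14].

## Interface

Orientations are given as a rotation vector (axis times angle).
In Python, from cell import observe, get_image, camera_params, sign_off, silhouettes, grasp_offset gives the robot as it stands. The module is installed in compiled form; this text tells all that it offers.
- The arm moves only by the tool jog_arm, never from a script. Its argument "motion" is a list that holds one entry, the list of rows, each a list of 7 numbers: the shift along the tool's x, y, z in m, then the turn, a rotation vector about the tool's x, y, z in rad, then the closure, from -1 (fully open) to 1 (shut), so that 0 is half open. In form: [[[dx, dy, dz, wx, wy, wz, hand], ...]]. A call has 1 to 10 rows; each row is the pose to reach, as a shift and turn from the pose commanded when the call began, along the tool's axes at that moment; what a row does not reach only later rows make up. A row lasts 1/12 s, in which the tool goes at most 41.7 mm and 7.16 degrees, less where a joint would pass 70% of its speed; a pose out of reach is approached as far as the arm can. A call with a gripper value outside its range is refused whole. The fingers move at their own pace and stop on an object; "force" is the grip in N (left out, the last holds). Time passes only in rows, so rows that repeat a pose let the fingers close. It gives the time, the measured TCP pose, the force, the opening and the grip force at its end, in the units of the state.
- observe(): the state, without advancing time (a new reading comes with each control period).
- get_image(name): name is "scene" or "top" or "wrist"; returns the picture (400x640x3 uint8, red, green, blue); there is no depth.
- camera_params(name): a dict with "vertical_fov" (degrees; the focal length in pixels is half the picture's height over the tangent of half this angle, whatever the lens; pixels are square), "cx", "cy" (the principal point, pixels), "T" (4x4, takes a point from camera to world coordinates). Camera axes: x right, y down, z forward; pixel columns grow to the right and rows downward; lengths in m; the calibration is good to about 2 mm. A picture is of the moment at which its call begins: read the wrist's pose just before it. camera_params takes no time and is no camera call; for the wrist camera it gives the pose at the moment of the call.
- sign_off(): hands the job in; it is judged then, once.
Trained networks look in the newest picture that a camera, given by its name, has taken for a name from the list of things; names that differ only in an ending like _2 or _b are one class to them, and where a whole thing is asked for, a point or a joint stands for the part that bears it (a point fixed in the world has none). Each returns a list of dicts, best first, with "p" (0 to 1); they miss things now and then, are a little off and sometimes report something else, mostly with a low value. They report only what shows in the picture. A call takes as long as a camera call. They do not tell look-alikes from the thing itself.
- silhouettes(query, camera): "mask" (400x640 bool, what is visible of it) and "pixel" ([column, row] in pixels, amid what is visible of it).
The state is a dict: "clock": time; "joints": joint angles; "dq": joint speeds; "joint_efforts": joint torques, N m; "position": TCP position; "ee_rot": TCP orientation; "force": force on the tool from outside, world axes, zero at the start; "ft_torque": the same for the moment, N m; "width": opening from 0.0 (shut) to 1.0 (fully open); "gripper_force": force on a finger pad.
Only numpy, scipy, OpenCV 4.12 (cv2) and the standard library are available. Lean on these libraries where they do the work, as an engineer would, in place of code of your own. Each camera call takes 0.05 s, during which the arm holds its last target. There are 200 camera calls.

## Working session

There is one attempt and no reset: what is moved stays moved. The work goes in short steps, Python scripts to look and compute and a tool call to move; the robot and the scene stay as the last step left them, time stands still between calls to the robot, and variables do not carry over. Pictures are saved under pics/ and viewed, at most 10 in all, crops included, and the job is handed in when it is done.

Besides the shell and the picture viewer there is one more tool, called after "Request:" as name(argument=value, ...) on one line, values as JSON. jog_arm: Moves the arm, as the interface text tells. Its arguments: {"type":"object","properties":{"motion":{"type":"array"},"force":{"type":"number"}},"required":["motion"]}

```bash
mkdir -p pics; cat > h.py <<'E'
import numpy as np, cv2
from cell import *
def ray(cam,px,P=None):
    P=P or camera_params(cam); f=200/np.tan(np.radians(P["vertical_fov"])/2)
    T=np.array(P["T"]); d=T[:3,:3]@np.array([(px[0]-P["cx"])/f,(px[1]-P["cy"])/f,1.])
    return T[:3,3],d/np.linalg.norm(d)
def tri(rs):
    A=sum(np.eye(3)-np.outer(d,d) for o,d in rs); b=sum((np.eye(3)-np.outer(d,d))@o for o,d in rs)
    x=np.linalg.solve(A,b); return x,[np.linalg.norm(np.cross(x-o,d)) for o,d in rs]
def proj(cam,X,P=None):
    P=P or camera_params(cam); f=200/np.tan(np.radians(P["vertical_fov"])/2)
    c=np.linalg.inv(P["T"])@np.append(X,1); return np.array([P["cx"]+f*c[0]/c[2],P["cy"]+f*c[1]/c[2]])
def save(im,n): cv2.imwrite(n,im[:,:,::-1])
E
python3 - <<'E'
from h import *
ims=[get_image(c) for c in("scene","top")]
for c,i in zip(("scene","top"),ims): save(i,f"pics/{c}0.png")
for c in("scene","top"):
  for q in("post","head_grip","button_face"):
    for r in silhouettes(q,c):
      print(c,q,round(r["p"],2),r["pixel"],r["mask"].sum())
print(observe())
E
```

```text
scene post 0.86 [341.5, 273.0] 3732
scene post 0.8 [263.5, 242.7] 1651
scene post 0.68 [317.5, 204.1] 1613
scene post 0.64 [241.3, 196.7] 1547
scene head_grip 0.78 [320.2, 178.2] 351
scene head_grip 0.69 [344.2, 243.6] 857
scene head_grip 0.62 [237.5, 166.1] 360
scene head_grip 0.56 [256.2, 219.7] 326
scene button_face 0.66 [352.0, 248.1] 80
scene button_face 0.45 [265.0, 221.3] 36
top post 0.94 [366.0, 210.9] 1402
top post 0.66 [331.7, 147.5] 2740
top post 0.63 [357.3, 263.7] 1418
top post 0.59 [305.8, 213.4] 1360
top head_grip 0.93 [334.2, 131.2] 566
top head_grip 0.64 [302.8, 209.7] 189
top head_grip 0.63 [360.4, 273.0] 232
top head_grip 0.63 [375.3, 208.7] 233
top head_grip 0.39 [197.5, 256.5] 1680
{'clock': 0.4, 'joints': array([-1.23361878,  0.43461608,  0.02500515,  1.57331171, -0.01159142,
        1.13399092, -0.07511058]), 'dq': array([ 4.09766334e-04, -2.11849042e-03, -4.09371188e-05, -3.62939831e-04,
       -7.42916021e-04,  2.44755660e-04, -1.03391506e-04]), 'joint_efforts': array([-1.93798485e-03, -6.66976118e+01,  9.82225388e-01, -3.14411116e+01,
       -6.06440473e-02,  3.57228192e-02,  1.11013676e-04]), 'position': array([0.26609989, 0.56546778, 0.22662645]), 'ee_rot': array([-6.85397161e-01, -3.06591434e+00,  2.86793170e-04]), 'force': array([0.25918246, 0.25759344, 1.04559179]), 'ft_torque': array([ 0.005585  ,  0.01482137, -0.00796365]), 'gripper_force': 0.0, 'width': 1.0007152077439323}
```

View pics/scene0.png

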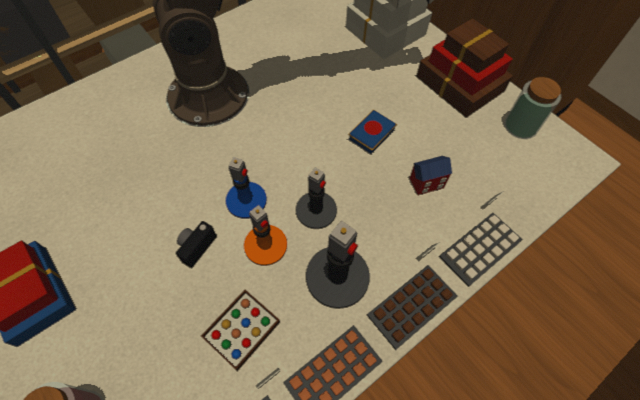

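View pics/top0.png

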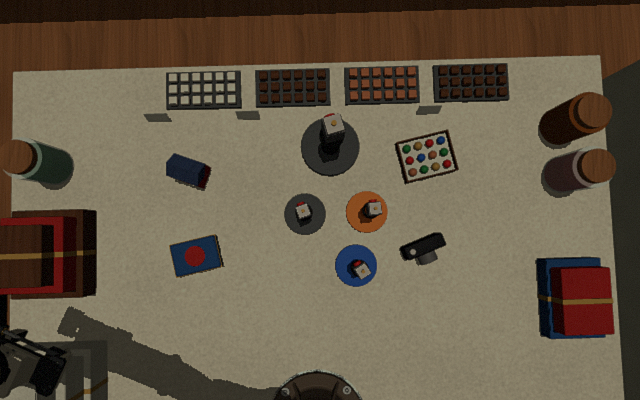

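The scene shows four look-alikes, as scene / top pixels:
- blue foot: (241,197) / (357,264)
- orange foot: (263,243) / (366,211)
- large dark: (341,273) / (331,147)
- small dark: (317,204) / (305,213)

Of the dark ones the smaller is meant, so I choose (317,204) / (305,213).

```bash
python3 - <<'E'
from h import *
S=get_image("scene");T=get_image("top")
def near(q,c,p):
    return min(silhouettes(q,c),key=lambda r:np.hypot(*(np.array(r["pixel"])-p)))
hs=near("head_grip","scene",(320,178));ht=near("head_grip","top",(303,210))
print(tri([ray("scene",hs["pixel"]),ray("top",ht["pixel"])]))
def red(im,box):
    x0,y0,x1,y1=box; c=im[y0:y1,x0:x1].astype(int); m=(c[...,0]>90)&(c[...,0]>2*c[...,1])&(c[...,0]>2*c[...,2])
    y,x=np.nonzero(m); return (x.mean()+x0,y.mean()+y0,len(x)) if len(x) else None
rs=red(S,(300,160,340,230));rt=red(T,(285,190,325,235));print(rs,rt)
if rs and rt: print(tri([ray("scene",rs),ray("top",rt)]))
pt=near("post","top",(305,213)); m=pt["mask"].astype(np.uint8); c=max(cv2.findContours(m,0,2)[0],key=cv2.contourArea)
e=cv2.minEnclosingCircle(c);print(e)
o,d=ray("top",e[0]);print("foot",o+d*(0.012-o[2])/d[2]); print("campos",o)
for n,b in(("lg",(333,131)),("bl",(360,273)),("or",(375,208))):
    o,d=ray("top",b);print(n,(o+d*(.15-o[2])/d[2]).round(3))
a=cv2.resize(S[150:240,270:360],(400,400),interpolation=2);b=cv2.resize(T[185:240,275:330],(400,400),interpolation=2)
save(np.hstack([a,b]),"pics/crop.png")
E
```

```text
(array([0.54026657, 0.01080714, 0.17872459]), [np.float64(0.0033698637495482523), np.float64(0.003369863749548305)])
(np.float64(322.0952380952381), np.float64(183.38095238095238), 21) (np.float64(300.27272727272725), np.float64(203.0), 11)
(array([0.55232456, 0.02146369, 0.15347022]), [np.float64(0.0013216818445907512), np.float64(0.001321681844590806)])
((304.6369934082031, 213.51370239257812), 21.41666603088379)
foot [0.53419683 0.01645949 0.012     ]
campos [ 0.48677698 -0.01103617  1.17453724]
lg [ 0.72  -0.058  0.15 ]
bl [ 0.388 -0.111  0.15 ]
or [ 0.537 -0.15   0.15 ]
```

View pics/crop.png

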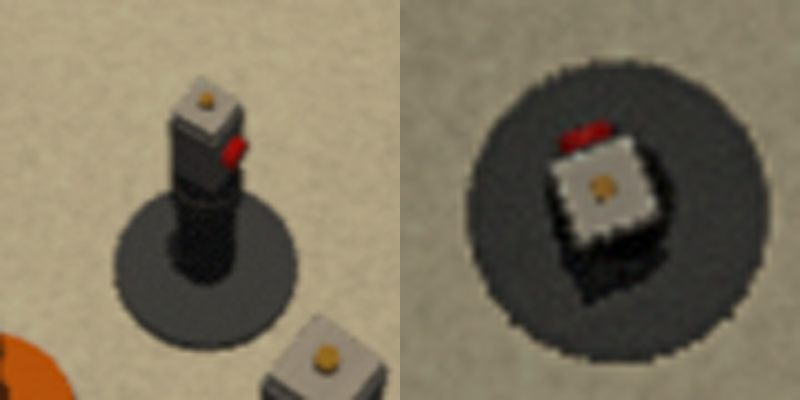

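The crop confirms it: a dark foot and a small head, with the stud at scene (316,172) and top (303,211). The red button is on the far side (+x, a little +y), about 17° from world x.

```bash
cat >> h.py <<'E'
from scipy.spatial.transform import Rotation as R
def plan(p,yaw):
    s=observe(); r=R.from_rotvec(s["ee_rot"]); c,n=np.cos(yaw),np.sin(yaw)
    y=np.array([c,n,0]); z=np.array([0,0,-1.]); G=R.from_matrix(np.c_[np.cross(y,z),y,z])
    print("pos",s["position"].round(4),"shift",r.inv().apply(np.array(p)-s["position"]).round(4),"turn",(r.inv()*G).as_rotvec().round(4), "w",s["width"],"F",s["force"].round(1),"gf",s["gripper_force"],"t",s["clock"])
E
python3 - <<'E'
from h import *
print(tri([ray("scene",(316.35,172.5)),ray("top",(302.8,210.7))]))
o,d=ray("scene",(270+206*.225,150+260*.225)); print("foot scene",o+d*(.012-o[2])/d[2])
plan((.533,.0165,.30),.31)
print(np.array(camera_params("wrist")["T"]).round(3))
E
```

```text
(array([0.53385634, 0.0166183 , 0.18186048]), [np.float64(0.0002589372581894727), np.float64(0.000258937258189496)])
foot scene [0.53610551 0.0158778  0.012     ]
pos [0.2661 0.5655 0.2267] shift [-0.4752 -0.3831 -0.0733] turn [ 0.    -0.     0.821] w 1.0018405504958137 F [-0.2  0.4  0.2] gf 0.0 t 0.65
[[ 0.426  0.866  0.261  0.194]
 [ 0.905 -0.407 -0.124  0.598]
 [-0.001  0.289 -0.957  0.384]
 [ 0.     0.     0.     1.   ]]
```

Request:
jog_arm(motion=[[[0,0,-0.04,0,0,0,-1],[-0.03,-0.025,-0.073,0,0,0.1,-1],[-0.06,-0.05,-0.073,0,0,0.2,-1],[-0.09,-0.075,-0.073,0,0,0.3,-1],[-0.12,-0.1,-0.073,0,0,0.4,-1],[-0.15,-0.12,-0.073,0,0,0.5,-1],[-0.18,-0.145,-0.073,0,0,0.6,-1],[-0.21,-0.17,-0.073,0,0,0.7,-1],[-0.24,-0.195,-0.073,0,0,0.82,-1],[-0.27,-0.22,-0.073,0,0,0.82,-1]]])

```text
clock: 1.48
position: [0.4172, 0.2497, 0.3]
ee_rot: [-1.861, -2.531, -0.001]
force: [0.6, 0.9, -0.4]
width: 1.002
gripper_force: 0.0
```

```bash
python3 - <<'E'
from h import *
plan((.534,.0166,.30),.31); print(observe()["joints"].round(2))
E
```

```text
pos [0.4172 0.2497 0.3   ] shift [-2.574e-01  4.190e-02 -1.000e-04] turn [ 0.0007 -0.0006 -0.007 ] w 1.0022247072291057 F [ 0.6  0.9 -0.4] gf 0.0 t 1.4833
[-0.92  0.14  0.31  1.81 -0.05  1.2  -0.29]
```

Request:
jog_arm(motion=[[[-0.035,0.006,0,0,0,0,-1],[-0.07,0.012,0,0,0,0,-1],[-0.105,0.018,0,0,0,0,-1],[-0.14,0.024,0,0,0,0,-1],[-0.175,0.03,0,0,0,0,-1],[-0.21,0.036,0,0,0,0,-1],[-0.24,0.041,0,0,0,-0.007,-1],[-0.257,0.042,0,0,0,-0.007,-1],[-0.257,0.042,0,0,0,-0.007,-1],[-0.257,0.042,0,0,0,-0.007,-1]]])

```text
clock: 2.32
position: [0.5354, 0.0187, 0.2997]
ee_rot: [1.845, 2.543, -0.0]
force: [-0.7, 0.4, -0.1]
width: 1.0
gripper_force: 0.0
```

```bash
python3 - <<'E'
from h import *
plan((.534,.0166,.30),.31); print(observe()["joints"].round(2))
P=camera_params("wrist"); W=get_image("wrist"); 
for X in((.534,.0166,.188),(.534+.022*.952,.0166+.022*.305,.15),(.534,.0166,.012)): print(proj("wrist",X,P).round(1))
save(W,"pics/w1.png")
E
```

```text
pos [0.5354 0.0187 0.2997] shift [-0.0016 -0.002  -0.0003] turn [-0.0001  0.0001  0.0055] w 1.000154830296411 F [-0.7  0.4 -0.1] gf 0.0 t 2.3167
[-0.53  0.24  0.5   1.71 -0.12  1.22  0.32]
[320.5 194.8]
[343.5 183.8]
[321.  158.4]
```

View pics/w1.png

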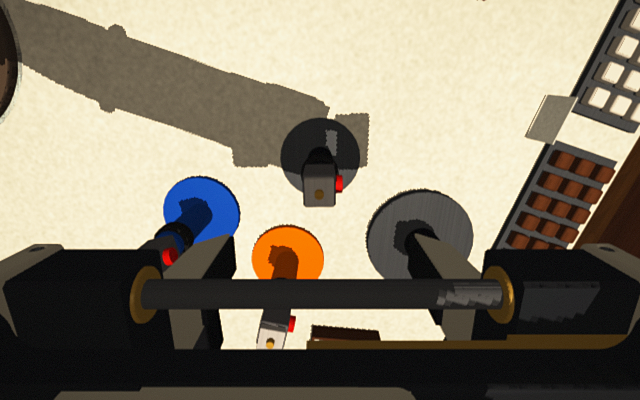

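The wrist view shows the stud at (319,195) and the button at (340,184), against predictions of (320,195) and (343,184). The block is square to the fingers and nothing blocks the way down. I'll descend, allowing for the 1.5–2 mm correction.

Request:
jog_arm(motion=[[[-0.0015,-0.001,0.03,0,0,0.005,-1],[-0.0015,-0.001,0.065,0,0,0.005,-1],[-0.0015,-0.001,0.1,0,0,0.005,-1],[-0.0015,-0.001,0.13,0,0,0.005,-1],[-0.0015,-0.001,0.155,0,0,0.005,-1],[-0.0015,-0.001,0.168,0,0,0.005,-1],[-0.0015,-0.001,0.168,0,0,0.005,-1],[-0.0015,-0.001,0.168,0,0,0.005,-1]]])

```text
clock: 3.03
position: [0.5344, 0.0192, 0.1316]
ee_rot: [-1.845, -2.541, 0.001]
force: [0.3, -0.1, 0.8]
width: 1.002
gripper_force: 0.0
```

```bash
python3 - <<'E'
from h import *
plan((.534+.001,.0166+.0003,.131),.31)
P=camera_params("wrist"); W=get_image("wrist"); 
for X in((.534,.0166,.188),(.534+.022*.952,.0166+.022*.305,.15)): print(proj("wrist",X,P).round(1))
save(W,"pics/w2.png")
E
```

```text
pos [0.5344 0.0192 0.1316] shift [-0.0024 -0.0001  0.0006] turn [-0.0012 -0.0006  0.0048] w 1.002361150998582 F [ 0.3 -0.1  0.8] gf 0.0 t 3.0333
[321. 327.]
[367.5 274. ]
```

View pics/w2.png

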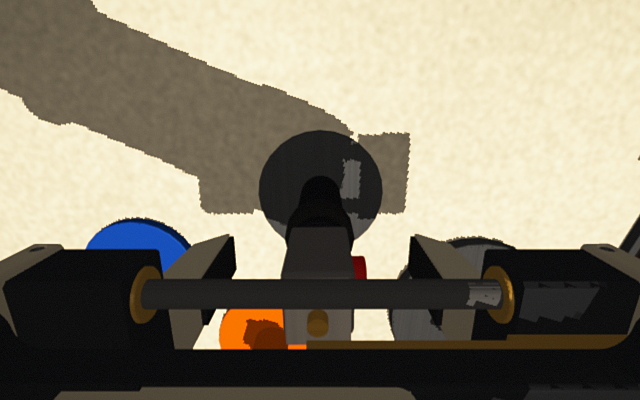

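The head lies between the fingers, with the stud at (317,322) and the button at (361,267), about 1.5 mm off centre. I'll centre it and then squeeze.

Request:
jog_arm(motion=[[[-0.002,-0.0015,0.0005,0,0,0.005,-0.2],[-0.002,-0.0015,0.0005,0,0,0.005,0],[-0.002,-0.0015,0.0005,0,0,0.005,1],[-0.002,-0.0015,0.0005,0,0,0.005,1],[-0.002,-0.0015,0.0005,0,0,0.005,1],[-0.002,-0.0015,0.0005,0,0,0.005,1],[-0.002,-0.0015,0.0005,0,0,0.005,1],[-0.002,-0.0015,0.0005,0,0,0.005,1]]], force=40)

```text
clock: 3.75
position: [0.5341, 0.0156, 0.1312]
ee_rot: [1.854, 2.536, 0.0]
force: [2.1, 0.9, 0.3]
width: 0.471
gripper_force: 1.3
```

Request:
jog_arm(motion=[[[0,0,0,0,0,0,1],[0,0,0,0,0,0,1],[0,0,0,0,0,0,1],[0,0,0,0,0,0,1],[0,0,0,0,0,0,1],[0,0,0,0,0,0,1]]], force=40)

```text
clock: 4.25
position: [0.5341, 0.0155, 0.1313]
ee_rot: [1.854, 2.536, 0.0]
force: [-0.2, -0.7, 2.4]
width: 0.327
gripper_force: 40.0
```

The grip is 40 N at about 30 mm opening. I'll make a small test lift and watch the force.

Request:
jog_arm(motion=[[[0,0,-0.003,0,0,0,1],[0,0,-0.006,0,0,0,1],[0,0,-0.009,0,0,0,1],[0,0,-0.012,0,0,0,1],[0,0,-0.012,0,0,0,1]]])

```text
clock: 4.67
position: [0.5341, 0.0156, 0.1438]
ee_rot: [1.854, 2.536, 0.0]
force: [0.9, -0.7, -2.8]
width: 0.328
gripper_force: 40.0
```

```bash
python3 - <<'E'
from h import *
W=get_image("wrist"); plan((.534,.0166,.261),.31)
S=get_image("scene"); 
save(np.vstack([W[200:,120:520],cv2.resize(S[120:240,240:400],(400,300))]),"pics/w3.png")
E
```

```text
pos [0.534  0.0156 0.1435] shift [ 0.001   0.0003 -0.1175] turn [ 0.0002 -0.0001 -0.002 ] w 0.3269240848797394 F [ 0.9 -0.4 -2.8] gf 39.985898584127426 t 4.7167
```

View pics/w3.png

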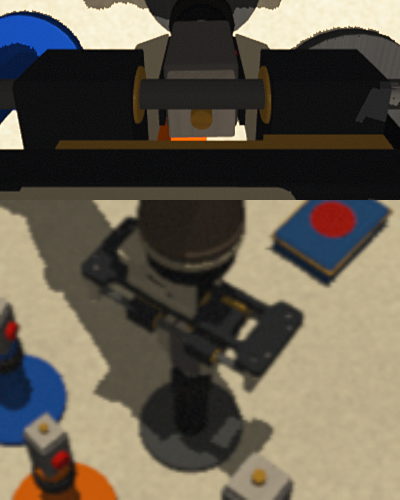

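The head is in the fingers and rising: the force is about −5 N, which matches the first section unlocked. I'll keep pulling.

Request:
jog_arm(motion=[[[0,0,-0.012,0,0,0,1],[0,0,-0.024,0,0,0,1],[0,0,-0.036,0,0,0,1],[0,0,-0.046,0,0,0,1],[0,0,-0.054,0,0,0,1],[0,0,-0.064,0,0,0,1],[0,0,-0.076,0,0,0,1],[0,0,-0.088,0,0,0,1],[0,0,-0.1,0,0,0,1],[0,0,-0.1,0,0,0,1]]], force=45)

```text
clock: 5.6
position: [0.534, 0.0155, 0.2446]
ee_rot: [-1.855, -2.536, -0.001]
force: [2.0, 0.0, -8.2]
width: 0.33
gripper_force: 45.0
```

Request:
jog_arm(motion=[[[0,0,-0.004,0,0,0,1],[0,0,-0.008,0,0,0,1],[0,0,-0.012,0,0,0,1],[0,0,-0.015,0,0,0,1],[0,0,-0.017,0,0,0,1],[0,0,-0.017,0,0,0,1]]])

```text
clock: 6.1
position: [0.5339, 0.0155, 0.2604]
ee_rot: [-1.854, -2.536, 0.0]
force: [2.3, -1.2, -7.7]
width: 0.323
gripper_force: 45.0
```

Not at the stop yet by force, so I'll creep on.

Request:
jog_arm(motion=[[[0,0,-0.001,0,0,0,1],[0,0,-0.002,0,0,0,1],[0,0,-0.002,0,0,0,1]]])

```text
clock: 6.35
position: [0.5339, 0.0156, 0.2617]
ee_rot: [-1.854, -2.536, 0.001]
force: [3.6, -0.6, -13.5]
width: 0.326
gripper_force: 45.0
```

Request:
jog_arm(motion=[[[0,0,-0.001,0,0,0,1],[0,0,-0.001,0,0,0,1],[0,0,-0.001,0,0,0,1]]])

```text
clock: 6.6
position: [0.5337, 0.0156, 0.262]
ee_rot: [-1.854, -2.535, 0.002]
force: [6.3, -0.9, -22.2]
width: 0.322
gripper_force: 45.0
```

```bash
python3 - <<'E'
from h import *
S=get_image("scene");W=get_image("wrist");plan((.534,.0166,.261),.31)
save(np.vstack([W[60:,120:520],cv2.resize(S[80:240,200:400],(400,260))[:255]]),"pics/w4.png")
E
```

```text
pos [0.5337 0.0156 0.262 ] shift [0.0008 0.0006 0.001 ] turn [-0.0015  0.0001 -0.0021] w 0.32904016890593124 F [  6.5  -0.5 -21.9] gf 44.960815608501434 t 6.7
```

View pics/w4.png

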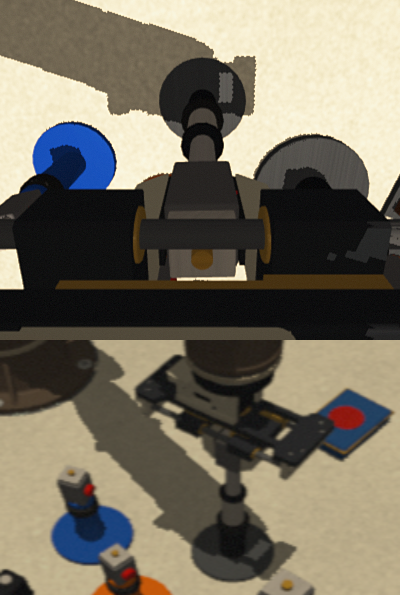

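Both tubes show extended, the steel rod above the ring and the sleeve below it. The force rose firmly to −22 N at 130 mm of lift, and the grip is steady.

```bash
python3 -c "
from cell import *
print(sign_off())"
```

```text
the job is handed in; nothing more can be done
None
```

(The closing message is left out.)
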